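# Warm the jar of size

## Robot

A 6-joint arm with a two-finger parallel gripper is mounted at the origin on the work surface; the furniture and walls round the work are solid. World frame = base frame: x ahead of the robot, y to its left, z up, the work surface at z = 0. Lengths are in m, angles in degrees, forces in N, time in s.
With the tool pointing down it reaches from about 0.25 to 0.725 m from the base axis. Payload 9.7 kg.
Tool frame: the origin (TCP) lies between the finger pads; the fingertips stand 25 mm ahead of it and the grasp point (between the pads) lies 6 mm ahead of it; z points along the fingers, y is the line along which they close (so a half turn about z gives the same grasp; the last joint's range is limited). The gripper opens to 85 mm and grips with 20 to 120 N. Pads are 22 mm wide; open, the fingers measure 114 mm over their backs; the gripper's body (76 mm by 85 mm) begins 54 mm behind the grasp point. The pads swing forward as they close: fully open they stand 13 mm farther back than shut.
Start: joints at [64.973, 4.979, 10.078, 95.1, 0, 90], TCP at [0.233, 0.498, 0.256] pointing down, gripper open.
Joint ranges: [-179.16, 179.16], [-48.56, 103.87], [-65.8, 70.77], [-126.05, 130.52], [-82.76, 87.17], [-180, 180]. Speed limits (degrees/s): [127.2, 127.2, 147.25, 180, 180, 180].

## Interface

Orientations are given as [roll, pitch, yaw] about the fixed x, y, z axes, in that order (R = Rz(yaw) Ry(pitch) Rx(roll)).
In Python, from workcell import bot gives the robot as it stands. The module is installed in compiled form; this text tells all that it offers.
- The arm moves only by the tool shift_gripper, called as name(argument=value, ...), one argument or row to a line, values as JSON. Schema: {"type":"object","properties":{"ticks":{"type":"array","items":{"type":"object","properties":{"x":{"type":"number"},"y":{"type":"number"},"z":{"type":"number"},"turn":{"type":"number"},"jaw":{"type":"number"}},"additionalProperties":false,"required":["jaw"]},"minItems":1,"maxItems":5},"squeeze":{"type":"number"},"only":{"type":"string"},"quiet":{"type":"boolean"},"lines":{"type":"string"}},"required":["ticks"],"additionalProperties":false}. ticks is a list of rows, 1 to 5 of them, each an object with the fields x, y, z (the shift in m), turn (a turn about the tool's z in degrees), jaw (the finger opening in m); a field left out counts as zero (the opening has to be given); each row is the pose to reach, as a shift and turn from the pose commanded when the call began, along the tool's axes at that moment; what a row does not reach only later rows make up. A row lasts 1/12 s, in which the tool goes at most 0.0417 m and 7.16 degrees, less where a joint would pass 70% of its speed; a pose out of reach is approached as far as the arm can. The fingers move at their own pace and stop on an object; squeeze is the grip in N (left out, the last holds). Time passes only in rows, so rows that do not move let the fingers close. The tool returns the time, the measured TCP pose, the force, the opening and the grip force at its end. only (a regular expression) keeps the lines of the reply that match it, lines (a string "A,B") keeps lines A to B, and quiet returns only ok. Input that does not fit is refused with a message, and nothing moves.
- bot.get_obs(): the state, without advancing time (a new reading comes with each control period).
- bot.camera(name): name is "scene" or "top" or "wrist"; returns the picture (384x512x3 uint8, blue, green, red); there is no depth.
- bot.camera_info(name): a dict with "mtx" (3x3 intrinsics, pixels), "extrinsics" (4x4, takes a point from camera to world coordinates). Camera axes: x right, y down, z forward; pixel columns grow to the right and rows downward; lengths in m; the calibration is good to about 2 mm. A picture is of the moment at which its call begins: read the wrist's pose just before it. camera_info takes no time and is no camera call; for the wrist camera it gives the pose at the moment of the call.
- bot.job_done(): hands the job in; it is judged then, once.
The state is a dict: "time": time; "q": joint angles; "qd": joint speeds; "joint_efforts": joint torques, N m; "ee_pos": TCP position; "tcp_rot": TCP orientation; "wrist_force": force on the tool from outside, world axes, zero at the start; "torque": the same for the moment, N m; "opening": finger opening in m; "grasp_force": force on a finger pad.
Only numpy, scipy, OpenCV 4.12 (cv2) and the standard library are available. Lean on these libraries where they do the work, as an engineer would, in place of code of your own. Each camera call takes 0.05 s, during which the arm holds its last target. There are 200 camera calls.

## Task

Get the amber jar of gilder's size warming: push it back along the warming plate until it is fully home against the back of its steel cradle, sliding it and never lifting it. Then turn the click-stop dial up (clockwise seen from above) by exactly four clicks from where it now stands, pushing its pointer bar round with a fingertip, and last press the round start key all the way down and let it go. Leave everything else on the bench where it is.

Things in the scene. Friction and masses are not known exactly. Their poses are not given: they have to be found in the camera images.
- warmer: Fixed low white appliance, 172 (x) by 290 (y) by 50 mm. Origin: centre of its underside; x from its front to its back, y to its left, z up. Left half: aluminium warming plate (x -76 to 76, y -4 to 136 mm, top at z 54 mm). Right half: grey control panel (top at z 51 mm) with the dial at x 35, y -78 mm and in front of it the start key at x -34, y -78 mm.
- size_jar: Jar of gilder's size standing upright on the warming plate: closed round amber jar with a dark screw lid, 58 mm diameter, 75 mm tall, 0.2 to 0.4 kg. Origin: centre of its underside. It starts 35 to 65 mm in front of its home place (toward the warmer's front) and up to 8 mm to one side, and slides on the plate.
- cradle_seat (a point): Centre of the jar's underside when the jar touches the back of the cradle; on the plate at x 38, y 66, z 54 mm of the warmer, with the warmer's axes. The cradle is an upright steel strip, 20 mm tall, a half circle of 31.5 mm inner radius round the back of the jar, open toward the warmer's front (-x), its flared mouth 86 mm wide, 16 mm in front of this point.
- dial_center (a point): On the dial's upright axis, at the panel's surface; the warmer's axes. Dial: black skirt, 62 mm diameter, top 5.5 mm above the panel; on it a hub of 25 mm diameter (24 mm above the panel) and a straight pointer bar 11 mm wide, top 26 mm above the panel, reaching 30 mm from the axis on its pointing side and 10 mm on the other.
- dial_nose (a point): Point on the centre line of the pointer bar, 27 mm from the turning axis on the pointing side, 18 mm above the panel; it goes round with the dial.
- dial (a joint): Dial angle in rad, growing clockwise seen from above. One click is 24 degrees (0.419 rad); it rests only at multiples of it, 0 to 9 clicks (end stops). At 0 the bar points 108 degrees anticlockwise from the warmer's +x. It starts at click 0, 1, 2 or 3. About 0.08 N m carries it over a click; past the midpoint it snaps by itself into the next rest.
- start_key (a joint): Travel of the start key in m, 0 when up, growing as it is pressed, 0.005 when fully down; a spring of about 4 N lifts it again.
- start_key_top (a point): Centre of the start key's top, about 71 mm above the table: a steel push button of 20 mm diameter in a black collar of 36 mm diameter; it moves straight down by 5 mm.
- bole_jar: Bystander, leave alone: squat round jar with a pale lid, 62 mm diameter, 62 mm tall, standing on the table right of the warmer. Origin: centre of its underside.
- sand_block: Bystander, leave alone: cork sanding block, 46 by 71 by 23 mm.
- powder_vial: Bystander, leave alone: small corked glass vial, 29 mm diameter, 66 mm tall.
- slip_stone: Bystander, leave alone: small grey sharpening stone, 58 by 22 by 14 mm.

How it is judged:
By the outcome, as a careful person would: the job done as asked, in the order asked, and still so for the second after the job is handed in, with the robot touching nothing.
It also fails if it takes over 51 s, if anything falls off the work surface, if the arm or the gripper's body presses on something with over 40 N, if the wrist force passes 120 N, or if a joint passes its speed limit or range.

## Working session

There is one attempt and no reset: what is moved stays moved. The work goes in short steps, Python scripts to look and compute and a tool call to move; the robot and the scene stay as the last step left them, time stands still between calls to the robot, and variables do not carry over. Pictures are saved under pics/ and viewed, at most 10 in all, crops included, and the job is handed in when it is done.

```bash
mkdir -p pics
```

Run:
```python
from workcell import bot
import cv2,numpy as np
o=bot.get_obs();print(o)
for n in("scene","top"):
    i=bot.camera_info(n);print(n,i["mtx"].tolist(),np.round(i["extrinsics"],4).tolist())
    cv2.imwrite(f"pics/{n}0.png",bot.camera(n))
```

```text
{'time': 0.0, 'q': array([ 6.49740443e+01,  5.01151997e+00,  1.00330017e+01,  9.50982569e+01,
       -2.70226396e-05,  9.00013918e+01]), 'qd': array([-0.01986125, -0.00352224,  0.01147023, -0.0527531 ,  0.05016636,
       -0.01436258]), 'joint_efforts': array([ 2.74679578e-04, -5.20382202e+01,  4.64812195e+01,  1.59089168e-02,
        3.66301293e-06,  1.34794558e-05]), 'ee_pos': array([0.23258368, 0.49818767, 0.255566  ]), 'tcp_rot': array([-1.79923225e+02,  2.88875778e-05,  1.54972653e+02]), 'wrist_force': array([ 0.0376863 , -0.74736158,  0.64550567]), 'torque': array([-0.02655715,  0.04926842,  0.02322357]), 'grasp_force': 0.0, 'opening': 0.08569197054414215}
scene [[378.21318918313654, 0.0, 252.65941058056003], [0.0, 378.21318918313654, 191.23734799141465], [0.0, 0.0, 1.0]] [[0.7599, -0.4872, 0.4304, 0.0507], [-0.6498, -0.5508, 0.5238, -0.372], [-0.0181, -0.6777, -0.7351, 0.7367], [0.0, 0.0, 0.0, 1.0]]
top [[473.58414013492984, 0.0, 255.68762785580435], [0.0, 473.58414013492984, 189.39859276860898], [0.0, 0.0, 1.0]] [[0.0117, -0.9914, 0.1301, 0.3365], [-0.9998, -0.0134, -0.0122, 0.1199], [0.0139, -0.1299, -0.9914, 1.1265], [0.0, 0.0, 0.0, 1.0]]
```

View pics/top0.png

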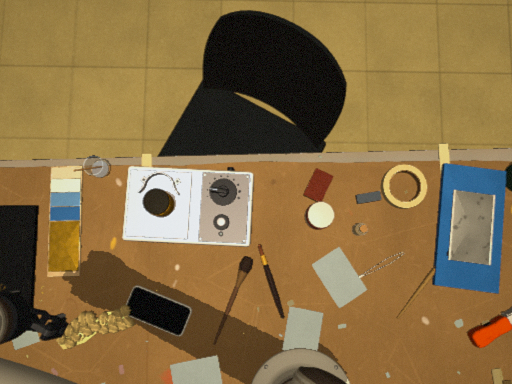

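View pics/scene0.png

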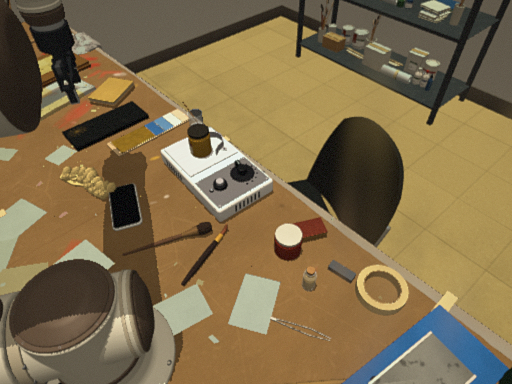

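The top view has the warmer at px (123–253, 168–245), the jar at about (158,202), the dial at (222,191) and the key at (221,222). The scene view shows the same layout. I'll enlarge both to measure.

Run:
```python
import cv2,numpy as np
a=cv2.imread("pics/top0.png")[155:255,110:265]; b=cv2.imread("pics/scene0.png")[110:225,150:285]
a=cv2.resize(a,None,fx=5,fy=5,interpolation=cv2.INTER_CUBIC)
cv2.imwrite("pics/c1.png",a)
cv2.imwrite("pics/c2.png",cv2.resize(b,None,fx=5,fy=5,interpolation=cv2.INTER_CUBIC))
```

```text
(no output)
```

View pics/c1.png

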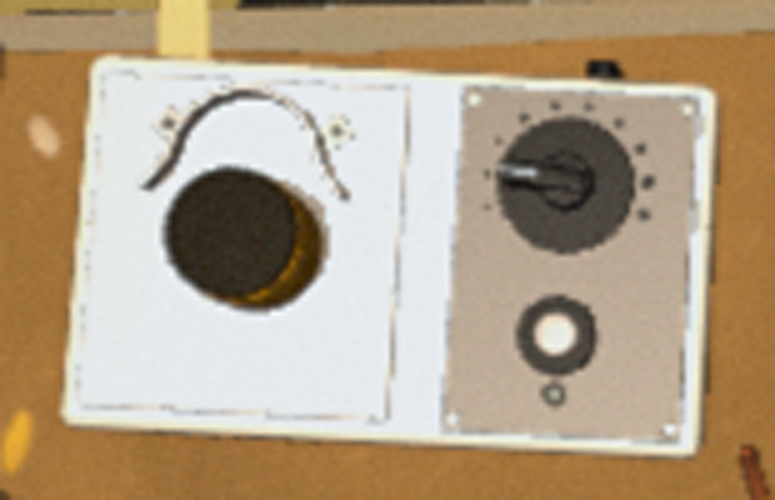

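View pics/c2.png

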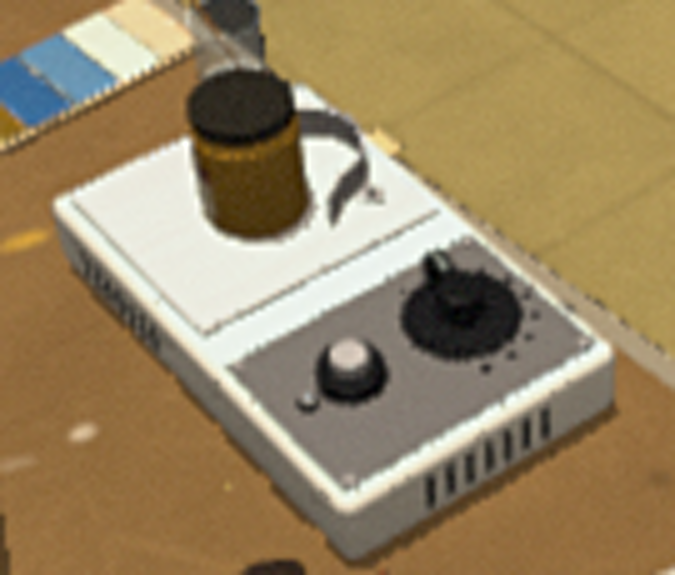

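The enlarged views give clean features. The pointer is about 6° past the warmer's +y toward the back, so that is click 1 (84°). Next I fit the warmer's pose and triangulate.

Create h.py:
```python
import numpy as np,cv2
from workcell import bot
from scipy.optimize import least_squares
def proj(n,P):
    i=bot.camera_info(n);T=np.linalg.inv(i["extrinsics"])
    return cv2.projectPoints(np.atleast_2d(np.float64(P)),cv2.Rodrigues(T[:3,:3])[0],T[:3,3],np.array(i["mtx"]),None)[0][:,0]
def W(p,P):
    c,s=np.cos(p[2]),np.sin(p[2]);P=np.atleast_2d(P)
    return np.c_[p[0]+c*P[:,0]-s*P[:,1],p[1]+s*P[:,0]+c*P[:,1],p[3]+P[:,2]]
```

Run:
```python
from h import *
f=lambda L,o:(np.array(L,float)+.5)/5-.5+o
D=[.035,-.078,.0565];K=[-.034,-.078,.071];c=lambda a,b:[a*.084,b*.143,.05]
P1=[D,K,c(1,1),c(1,-1),c(-1,-1),c(-1,1)];U1=f([[566,185],[556,334],[97,65],[712,95],[690,450],[69,418]],[110,155])
P2=[D,K,c(-1,1),c(-1,-1),c(1,-1)];U2=f([[461,313],[350,353],[60,205],[350,505],[605,353]],[150,110])
r=lambda p:np.r_[(proj("top",W(p,P1))-U1).ravel(),(proj("scene",W(p,P2))-U2).ravel()]
s=least_squares(r,[.45,.2,0,0],loss="soft_l1");p=s.x
print("warmer",p,np.degrees(p[2]));print(np.round(r(p).reshape(-1,2),1).tolist())
np.save("w.npy",p)
def tri(a,b):
    g=least_squares(lambda X:np.r_[(proj("top",X)-f(a,[110,155])).ravel(),(proj("scene",X)-f(b,[150,110])).ravel()],[.45,.2,.1]);return g.x,g.fun
for n,a,b in[("lid",[231,234],[241,105]),("dial",[566,185],[461,313]),("key",[556,334],[350,353])]:
    X,e=tri(a,b);d=X-W(p,[0,0,0])[0];cc,ss=np.cos(p[2]),np.sin(p[2])
    print(n,X,"warmer",cc*d[0]+ss*d[1],cc*d[1]-ss*d[0],d[2],e)
# pointer tip angle prediction
for k in range(4):
    a=np.radians(108-24*k);print(k,(proj("top",W(p,[.035+.03*np.cos(a),-.078+.03*np.sin(a),.077]))-[110,155])*5+2)
print(W(p,[[.038,.066,.054],D,K]))
```

```text
warmer [ 0.43998772  0.26101294 -0.03942979 -0.00262593] -2.2591605049147168
[[-0.0, -0.3], [-0.2, -0.3], [-0.6, -2.0], [0.3, -1.5], [0.9, 0.7], [-1.4, 0.5], [0.2, 0.6], [-0.1, 0.9], [-1.8, -0.3], [-1.0, 1.5], [2.2, -0.3]]
lid [0.43949826 0.31842066 0.1271035 ] warmer -0.002752064800141941 0.05734380124716965 0.129729424277134 [ 0.08066043 -0.13569826 -0.19097952  0.02776628]
dial [0.47092349 0.18139064 0.05687105] warmer 0.034050404763376715 -0.07834093653063287 0.05949697634453286 [ 0.03146561 -0.04713528 -0.06317792  0.01007941]
key [0.40233546 0.18344934 0.07244144] warmer -0.03456547061478121 -0.07898755342585068 0.07506736378079915 [ 0.08213504 -0.13207893 -0.17042263  0.02569999]
0 [[498.36306561 194.91050018]]
1 [[497.22191603 167.29014787]]
2 [[507.50386139 141.55295488]]
3 [[527.39158915 122.12024947]]
[[0.48055987 0.3254637  0.05137407]
 [0.47188579 0.18169388 0.05387407]
 [0.40293942 0.18441383 0.06837407]]
```

Warmer fit: yaw -2.3° with its origin at about (0.440, 0.261). The jar is about 41 mm short of home and 9 mm to the right, and the dial is at click 1. I'll move in front of the jar with the fingers 40 mm apart so they straddle and centre it.

Add to h.py:
```python
from scipy.spatial.transform import Rotation as Ro
def to(*t):
    o=bot.get_obs();R=Ro.from_euler("xyz",o["tcp_rot"],degrees=True).as_matrix()
    print("shift",np.round(R.T@(np.array(t)-o["ee_pos"]),4),"at",o["ee_pos"].round(4),o["tcp_rot"].round(2),"F",o["wrist_force"].round(1),"t",o["time"])
```

```text
(no output)
```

shift_gripper(
  ticks=[
    {"x": -0.042,"y": -0.02,"z": 0.015,"turn": -5,"jaw": 0.04},
    {"x": -0.084,"y": -0.039,"z": 0.03,"turn": -10,"jaw": 0.04},
    {"x": -0.126,"y": -0.059,"z": 0.05,"turn": -15,"jaw": 0.04},
    {"x": -0.168,"y": -0.078,"z": 0.07,"turn": -20,"jaw": 0.04},
    {"x": -0.211,"y": -0.098,"z": 0.0956,"turn": -22.8,"jaw": 0.04},
  ],
  squeeze=20,
)

```text
time: 0.52
ee_pos: [0.358, 0.3487, 0.1795]
tcp_rot: [180.0, 0.0, 178.1]
wrist_force: [0.9, 0.7, -0.4]
opening: 0.0401
grasp_force: 0.0
```

shift_gripper(
  ticks=[
    {"jaw": 0.04},
    {"jaw": 0.04},
    {"jaw": 0.04},
  ],
)

```text
time: 0.77
ee_pos: [0.3572, 0.3502, 0.1802]
tcp_rot: [180.0, -0.0, 177.7]
wrist_force: [0.2, -0.4, 0.5]
opening: 0.04
grasp_force: 0.0
```

```bash
python3 -c "
from h import *
to(.3823,.3203,.095)"
```

```text
shift [-0.0263 -0.0289  0.0852] at [0.3572 0.3502 0.1802] [ 1.7999e+02 -1.0000e-02  1.7769e+02] F [ 0.2 -0.4  0.5] t 0.7667
```

shift_gripper(
  ticks=[
    {"x": -0.026,"y": -0.029,"z": 0.01,"jaw": 0.04},
    {"x": -0.026,"y": -0.029,"z": 0.04,"jaw": 0.04},
    {"x": -0.026,"y": -0.029,"z": 0.065,"jaw": 0.04},
    {"x": -0.026,"y": -0.029,"z": 0.085,"jaw": 0.04},
    {"x": -0.026,"y": -0.029,"z": 0.085,"jaw": 0.04},
  ],
)

```text
time: 1.18
ee_pos: [0.3801, 0.3202, 0.0918]
tcp_rot: [-179.8, -0.2, 177.8]
wrist_force: [-1.0, -0.3, -0.4]
opening: 0.0404
grasp_force: 0.0
```

Run:
```python
from h import *
to(.3823,.3203,.095)
i=bot.camera_info("wrist");print(np.round(i["extrinsics"],3).tolist())
a=bot.camera("wrist");b=cv2.resize(bot.camera("scene")[100:220,140:300],(512,384),interpolation=2)
cv2.imwrite("pics/s1.png",cv2.resize(np.hstack([a,b]),(800,300)))
```

```text
shift [-0.0022  0.0002 -0.0033] at [0.3801 0.3202 0.0918] [-179.82   -0.22  177.85] F [-1.  -0.3 -0.4] t 1.1833
[[0.037, 0.963, 0.267, 0.313], [0.999, -0.035, -0.013, 0.324], [-0.003, 0.268, -0.963, 0.209], [0.0, 0.0, 0.0, 1.0]]
```

View pics/s1.png

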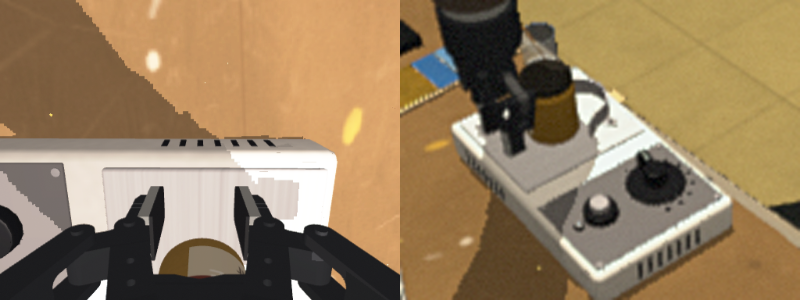

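The wrist view shows the jar at px ~203, between the pads (centre ~197), and the fingers are clear in front of it. I'll push gently and drift left as it goes back.

shift_gripper(
  ticks=[
    {"x": -0.008,"z": -0.004,"jaw": 0.04},
    {"x": -0.017,"z": -0.005,"jaw": 0.04},
    {"x": -0.025,"y": 0.001,"z": -0.005,"jaw": 0.04},
    {"x": -0.032,"y": 0.002,"z": -0.005,"jaw": 0.04},
    {"x": -0.038,"y": 0.004,"z": -0.005,"jaw": 0.04},
  ],
)

```text
time: 1.7
ee_pos: [0.4212, 0.3228, 0.1008]
tcp_rot: [180.0, 0.0, 177.7]
wrist_force: [-2.9, -1.0, 3.2]
opening: 0.04
grasp_force: 2.5
```

shift_gripper(
  ticks=[
    {"x": -0.005,"y": 0.001,"jaw": 0.04},
    {"x": -0.010,"y": 0.002,"jaw": 0.04},
    {"x": -0.014,"y": 0.003,"jaw": 0.04},
    {"x": -0.018,"y": 0.004,"jaw": 0.04},
    {"x": -0.018,"y": 0.004,"jaw": 0.04},
  ],
)

```text
time: 2.12
ee_pos: [0.439, 0.3261, 0.0999]
tcp_rot: [-180.0, 0.0, 177.8]
wrist_force: [-0.2, 0.3, -0.2]
opening: 0.04
grasp_force: 0.2
```

Run:
```python
from h import *
to(*W(np.load("w.npy"),[.006,.066,.099])[0])
b=cv2.resize(bot.camera("scene")[100:200,140:260],(384,320),interpolation=2)
a=cv2.resize(bot.camera("top")[155:255,110:230],(384,320),interpolation=2)
cv2.imwrite("pics/s2.png",np.hstack([a,b]))
```

```text
shift [-0.0095  0.001   0.0035] at [0.439  0.3261 0.0999] [-1.8000e+02  2.0000e-02  1.7776e+02] F [-0.2  0.3 -0.2] t 2.1167
```

View pics/s2.png

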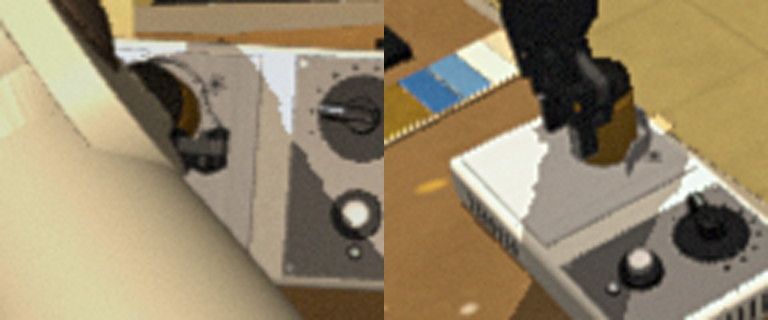

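The jar stands upright and is already inside the cradle mouth, with about 10 mm left. I'll continue in small steps until the force rises.

shift_gripper(
  ticks=[
    {"x": -0.002,"jaw": 0.04},
    {"x": -0.004,"jaw": 0.04},
    {"x": -0.006,"jaw": 0.04},
    {"x": -0.0075,"jaw": 0.04},
    {"x": -0.0075,"jaw": 0.04},
  ],
)

```text
time: 2.63
ee_pos: [0.4461, 0.3257, 0.1]
tcp_rot: [-180.0, 0.0, 177.8]
wrist_force: [-0.3, -0.0, -1.0]
opening: 0.0398
grasp_force: 0.5
```

shift_gripper(
  ticks=[
    {"x": -0.001,"jaw": 0.04},
    {"x": -0.001,"jaw": 0.04},
  ],
)

```text
time: 2.8
ee_pos: [0.4469, 0.3256, 0.1]
tcp_rot: [-180.0, -0.0, 177.8]
wrist_force: [-1.4, 0.7, -0.5]
opening: 0.0398
grasp_force: 0.5
```

shift_gripper(
  ticks=[
    {"x": -0.001,"jaw": 0.04},
    {"x": -0.001,"jaw": 0.04},
  ],
)

```text
time: 2.97
ee_pos: [0.4479, 0.3256, 0.1001]
tcp_rot: [-180.0, 0.0, 177.8]
wrist_force: [-1.3, 0.4, -1.5]
opening: 0.0398
grasp_force: 0.6
```

shift_gripper(
  ticks=[
    {"x": -0.001,"jaw": 0.04},
    {"x": -0.001,"jaw": 0.04},
  ],
)

```text
time: 3.13
ee_pos: [0.4485, 0.3257, 0.1002]
tcp_rot: [180.0, -0.0, 177.8]
wrist_force: [-4.8, 0.1, 1.0]
opening: 0.0397
grasp_force: 2.3
```

shift_gripper(
  ticks=[
    {"x": -0.001,"jaw": 0.04},
    {"x": -0.001,"jaw": 0.04},
  ],
)

```text
time: 3.3
ee_pos: [0.4488, 0.3258, 0.1002]
tcp_rot: [180.0, -0.1, 177.8]
wrist_force: [-9.4, 0.2, 3.2]
opening: 0.0401
grasp_force: 4.8
```

shift_gripper(
  ticks=[
    {"x": -0.001,"jaw": 0.04},
    {"x": -0.001,"jaw": 0.04},
    {"x": -0.001,"jaw": 0.04},
  ],
)

```text
time: 3.55
ee_pos: [0.4491, 0.3259, 0.1003]
tcp_rot: [180.0, -0.2, 177.8]
wrist_force: [-14.1, 1.7, 5.9]
opening: 0.04
grasp_force: 6.4
```

A hard stop at 14 N, at the predicted place, so the jar is home. I'll back straight off, close the fingers, rise, and verify.

shift_gripper(
  ticks=[
    {"x": 0.003,"jaw": 0.04},
    {"x": 0.01,"jaw": 0.04},
    {"x": 0.025,"jaw": 0.04},
    {"x": 0.045,"jaw": 0.04},
    {"x": 0.06,"jaw": 0.04},
  ],
)

```text
time: 3.97
ee_pos: [0.39, 0.3277, 0.1001]
tcp_rot: [-180.0, 0.0, 177.7]
wrist_force: [0.1, -0.4, 0.1]
opening: 0.0399
grasp_force: 0.0
```

shift_gripper(
  ticks=[
    {"z": -0.03,"jaw": 0.04},
    {"y": -0.02,"z": -0.07,"jaw": 0.02},
    {"y": -0.06,"z": -0.07,"jaw": 0},
    {"y": -0.10,"z": -0.07,"jaw": 0},
    {"y": -0.11,"z": -0.07,"jaw": 0},
  ],
)

```text
time: 4.38
ee_pos: [0.3863, 0.2147, 0.1712]
tcp_rot: [-180.0, 0.1, 177.7]
wrist_force: [0.9, 0.2, -0.9]
opening: -0.0002
grasp_force: 0.0
```

Run:
```python
from h import *
p=np.load("w.npy");C=np.array([.4714,.1815])
th0=84-2.26
def P(k,gap=0,r=.031):
    t=np.radians(th0-k);return C+r*np.array([np.cos(t),np.sin(t)])+(.0165+gap)*np.array([-np.sin(t),np.cos(t)])
for k in(0,15,30,45,60,75,88): print(k,P(k),"yaw",th0-k+90)
to(*P(0,.008),.13)
for k,s in(("top",(slice(155,255),slice(110,260))),("scene",(slice(110,225),slice(150,285)))): 
    globals()[k]=cv2.resize(bot.camera(k)[s],(400,300),interpolation=2)
cv2.imwrite("pics/s3.png",np.hstack([top,scene]))
```

```text
0 [0.45952479 0.21454889] yaw 171.74
15 [0.46848311 0.21649631] yaw 156.74
30 [0.47764021 0.21605879] yaw 141.74
45 [0.48637206 0.21326614] yaw 126.74
60 [0.49408358 0.20830868] yaw 111.74
75 [0.50024925 0.20152425] yaw 96.74
88 [0.50401432 0.19452136] yaw 83.74
shift [-0.0652  0.0036  0.0414] at [0.3863 0.2147 0.1712] [-1.7998e+02  1.3000e-01  1.7769e+02] F [ 0.9  0.2 -0.9] t 4.3833
```

View pics/s3.png

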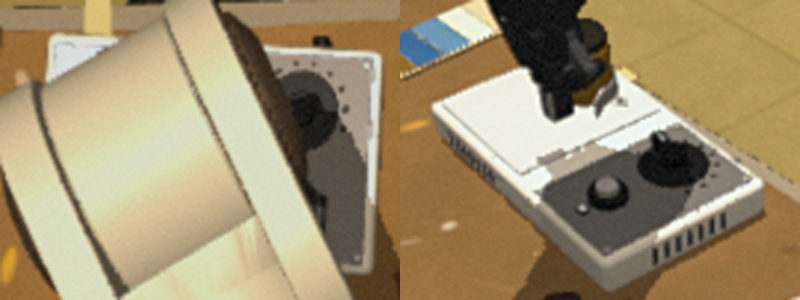

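The jar sits inside the cradle and the pointer is unchanged. Next I go behind the pointer bar and lower the fingertip.

shift_gripper(
  ticks=[
    {"x": -0.033,"y": 0.002,"z": 0.01,"turn": 3,"jaw": 0},
    {"x": -0.063,"y": 0.004,"z": 0.025,"turn": 6,"jaw": 0},
    {"x": -0.065,"y": 0.004,"z": 0.05,"turn": 6,"jaw": 0},
    {"x": -0.065,"y": 0.004,"z": 0.07,"turn": 6,"jaw": 0},
    {"x": -0.065,"y": 0.004,"z": 0.07,"turn": 6,"jaw": 0},
  ],
)

```text
time: 4.9
ee_pos: [0.4503, 0.2194, 0.0955]
tcp_rot: [-179.8, -0.3, 171.8]
wrist_force: [-0.6, -0.1, -1.1]
opening: -0.0001
grasp_force: 0.0
```

shift_gripper(
  ticks=[
    {"z": 0.008,"jaw": 0},
    {"z": 0.012,"jaw": 0},
    {"z": 0.012,"jaw": 0},
  ],
)

```text
time: 5.15
ee_pos: [0.4516, 0.2199, 0.0883]
tcp_rot: [180.0, 0.0, 171.8]
wrist_force: [0.2, -0.0, 0.0]
opening: -0.0
grasp_force: 0.0
```

Run:
```python
from h import *
to(.4515,.2133,.089)
a=bot.camera("wrist");b=cv2.resize(bot.camera("scene")[130:205,190:290],(512,384),interpolation=2)
cv2.imwrite("pics/s4.png",cv2.resize(np.hstack([a,b]),(800,300)))
```

```text
shift [-0.0008 -0.0065 -0.0007] at [0.4516 0.2199 0.0883] [1.7998e+02 3.0000e-02 1.7180e+02] F [ 0.2 -0.   0. ] t 5.15
```

View pics/s4.png

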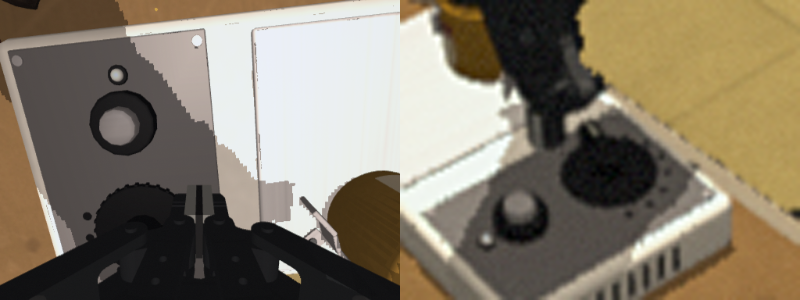

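The fingertip sits left of the dial on the front side of the bar, with nothing touched. The jar is seated at the lower right. The closed tip is about 16 mm wide, so I'll aim for radius 27 mm. Next I compute the arc rows.

Add to h.py:
```python
def arc(ks,z=.0885,r=.027,gap=0,C=np.array([.4714,.1815]),th0=81.74):
    o=bot.get_obs();R=Ro.from_euler("xyz",o["tcp_rot"],degrees=True).as_matrix();print(o["ee_pos"].round(4),o["tcp_rot"].round(1),o["wrist_force"].round(1),o["time"])
    for k in ks:
        t=np.radians(th0-k);p=C+r*np.array([np.cos(t),np.sin(t)])+(.0165+gap)*np.array([-np.sin(t),np.cos(t)])
        print(k,(R.T@(np.r_[p,z]-o["ee_pos"])).round(4),"turn",round((o["tcp_rot"][2]-(th0-k+90)),1))
```

```text
(no output)
```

shift_gripper(
  ticks=[
    {"y": -0.006,"jaw": 0},
    {"y": -0.011,"jaw": 0},
    {"x": -0.005,"y": -0.011,"jaw": 0},
    {"x": -0.005,"y": -0.011,"jaw": 0},
  ],
)

```text
time: 5.58
ee_pos: [0.4559, 0.2074, 0.0886]
tcp_rot: [180.0, 0.1, 171.7]
wrist_force: [0.2, -0.1, 1.0]
opening: -0.0001
grasp_force: 0.0
```

```bash
python3 -c "
from h import *
arc(range(0,31,6))"
```

```text
[0.4559 0.2074 0.0886] [1.800e+02 1.000e-01 1.717e+02] [ 0.2 -0.1  1. ] 5.5833
0 [-0.0026  0.0036  0.0001] turn -0.0
6 [-0.0055  0.0051  0.0001] turn 6.0
12 [-0.0086  0.0064  0.0001] turn 12.0
18 [-0.0117  0.0073  0.0001] turn 18.0
24 [-0.015   0.0079  0.0001] turn 24.0
30 [-0.0183  0.0082  0.0001] turn 30.0
```

shift_gripper(
  ticks=[
    {"x": -0.003,"y": 0.004,"jaw": 0},
    {"x": -0.0055,"y": 0.005,"turn": 6,"jaw": 0},
    {"x": -0.0086,"y": 0.0064,"turn": 12,"jaw": 0},
    {"x": -0.0117,"y": 0.0073,"turn": 18,"jaw": 0},
    {"x": -0.015,"y": 0.0079,"turn": 24,"jaw": 0},
  ],
)

```text
time: 6.0
ee_pos: [0.4714, 0.214, 0.0882]
tcp_rot: [180.0, -0.0, 147.5]
wrist_force: [-0.4, -0.5, -0.4]
opening: -0.0001
grasp_force: 0.0
```

```bash
python3 -c "
from h import *
arc(range(24,55,6))"
```

```text
[0.4714 0.214  0.0882] [180.   -0.  147.5] [-0.4 -0.5 -0.4] 6.0
24 [-0.0009 -0.0005 -0.0003] turn -0.3
30 [-0.0038  0.0011 -0.0003] turn 5.7
36 [-0.0069  0.0024 -0.0003] turn 11.7
42 [-0.01    0.0033 -0.0003] turn 17.7
48 [-0.0133  0.0039 -0.0003] turn 23.7
54 [-0.0166  0.0042 -0.0003] turn 29.7
```

shift_gripper(
  ticks=[
    {"x": -0.0038,"y": 0.0011,"turn": 6,"jaw": 0},
    {"x": -0.0069,"y": 0.0024,"turn": 12,"jaw": 0},
  ],
)

```text
time: 6.17
ee_pos: [0.4784, 0.2128, 0.0882]
tcp_rot: [179.9, -0.1, 135.5]
wrist_force: [-1.4, 3.3, 0.7]
opening: -0.0003
grasp_force: 1.4
```

shift_gripper(
  ticks=[
    {"x": -0.003,"y": 0.0015,"turn": 6,"jaw": 0},
    {"x": -0.0062,"y": 0.0028,"turn": 12,"jaw": 0},
    {"x": -0.0095,"y": 0.0036,"turn": 18,"jaw": 0},
  ],
)

```text
time: 6.42
ee_pos: [0.4875, 0.2089, 0.0882]
tcp_rot: [180.0, -0.1, 117.5]
wrist_force: [-2.5, 3.8, 1.1]
opening: 0.0002
grasp_force: 2.5
```

Run:
```python
from h import *
arc(range(54,91,6))
a=bot.camera("wrist");b=cv2.resize(bot.camera("scene")[130:205,190:290],(512,384),interpolation=2)
cv2.imwrite("pics/s5.png",cv2.resize(np.hstack([a,b]),(800,300)))
```

```text
[0.4875 0.2089 0.0882] [ 1.800e+02 -1.000e-01  1.175e+02] [-2.5  3.8  1.1] 6.4167
54 [-0.0002  0.     -0.0003] turn -0.2
60 [-0.0031  0.0016 -0.0003] turn 5.8
66 [-0.0062  0.0029 -0.0003] turn 11.8
72 [-0.0094  0.0038 -0.0004] turn 17.8
78 [-0.0126  0.0044 -0.0004] turn 23.8
84 [-0.0159  0.0047 -0.0004] turn 29.8
90 [-0.0192  0.0046 -0.0004] turn 35.8
```

View pics/s5.png

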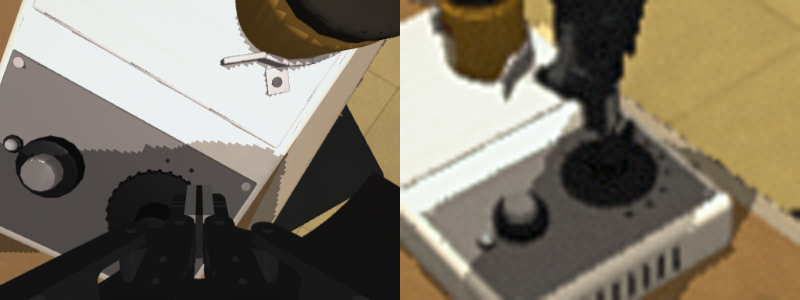

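Both frames show the fingertip following the bar round. The 4.5 N resistance at 54° fits the detent before the 60° midpoint. I'll continue, watching the force.

shift_gripper(
  ticks=[
    {"x": -0.0031,"y": 0.0016,"turn": 6,"jaw": 0},
    {"x": -0.0062,"y": 0.0029,"turn": 12,"jaw": 0},
  ],
)

```text
time: 6.68
ee_pos: [0.4929, 0.204, 0.088]
tcp_rot: [-180.0, -0.0, 105.7]
wrist_force: [-0.6, 0.4, 0.2]
opening: -0.0
grasp_force: 0.2
```

shift_gripper(
  ticks=[
    {"x": -0.0031,"y": 0.0012,"turn": 6,"jaw": 0},
    {"x": -0.0031,"y": 0.0012,"turn": 6,"jaw": 0},
  ],
)

```text
time: 6.85
ee_pos: [0.4951, 0.2015, 0.088]
tcp_rot: [-180.0, -0.1, 99.6]
wrist_force: [-0.2, 2.7, -0.9]
opening: 0.0
grasp_force: 1.3
```

shift_gripper(
  ticks=[
    {"x": -0.0031,"y": 0.0012,"turn": 6,"jaw": 0},
    {"x": -0.0031,"y": 0.0012,"turn": 6,"jaw": 0},
  ],
)

```text
time: 7.02
ee_pos: [0.4969, 0.1983, 0.0881]
tcp_rot: [180.0, -0.0, 93.7]
wrist_force: [-0.8, -0.8, 0.9]
opening: 0.0003
grasp_force: 0.0
```

```bash
python3 -c "
from h import *
arc([78,80,82,84,86,88,90])"
```

```text
[0.4969 0.1983 0.0881] [180.   -0.   93.7] [-0.8 -0.8  0.9] 7.0167
78 [ 0.0014  0.0004 -0.0004] turn -0.0
80 [ 0.0004  0.001  -0.0004] turn 2.0
82 [-0.0005  0.0015 -0.0004] turn 4.0
84 [-0.0015  0.002  -0.0004] turn 6.0
86 [-0.0025  0.0025 -0.0004] turn 8.0
88 [-0.0036  0.0029 -0.0004] turn 10.0
90 [-0.0046  0.0033 -0.0004] turn 12.0
```

The force dropped out near 82°, which looks like the snap into the fourth click. I'll back off, clear both camera views and check jar and dial together.

shift_gripper(
  ticks=[
    {"x": 0.008,"jaw": 0},
    {"x": 0.015,"jaw": 0},
    {"x": 0.015,"z": -0.04,"jaw": 0},
    {"x": 0.015,"z": -0.08,"jaw": 0},
    {"x": 0.015,"z": -0.1,"jaw": 0},
  ],
)

```text
time: 7.43
ee_pos: [0.4961, 0.2142, 0.1924]
tcp_rot: [179.8, -0.1, 94.0]
wrist_force: [0.1, -0.8, -0.1]
opening: -0.0001
grasp_force: 0.0
```

```bash
python3 -c "
from h import *
to(.33,.06,.19)"
```

```text
shift [-0.1422 -0.1765  0.0016] at [0.4961 0.2142 0.1924] [ 1.7979e+02 -6.0000e-02  9.4010e+01] F [ 0.1 -0.8 -0.1] t 7.4333
```

shift_gripper(
  ticks=[
    {"x": -0.024,"y": -0.03,"jaw": 0},
    {"x": -0.048,"y": -0.06,"jaw": 0},
    {"x": -0.072,"y": -0.09,"jaw": 0},
    {"x": -0.096,"y": -0.12,"jaw": 0},
    {"x": -0.12,"y": -0.15,"jaw": 0},
  ],
)

```text
time: 7.85
ee_pos: [0.3524, 0.0832, 0.1879]
tcp_rot: [-180.0, 0.0, 94.0]
wrist_force: [0.9, -0.5, 1.6]
opening: 0.0001
grasp_force: 0.0
```

shift_gripper(
  ticks=[
    {"x": -0.02,"y": -0.026,"jaw": 0},
    {"x": -0.02,"y": -0.026,"jaw": 0},
  ],
)

```text
time: 8.02
ee_pos: [0.3261, 0.06, 0.1889]
tcp_rot: [180.0, 0.0, 93.9]
wrist_force: [0.3, -0.2, 0.9]
opening: -0.0
grasp_force: 0.0
```

Run:
```python
from h import *
p=np.load("w.npy").copy()
t=bot.camera("top");s=bot.camera("scene");cv2.imwrite("pics/ft.png",t);cv2.imwrite("pics/fs.png",s)
a=cv2.resize(t[160:235,120:250],(780,450),interpolation=2)[:,:]
A=cv2.resize(t[160:235,118:258],(400,214),interpolation=2)
B=cv2.resize(s[115:220,155:280],(400,336),interpolation=2)
C=cv2.resize(t[170:215,198:248],(400,360),interpolation=2)
D=cv2.resize(s[155:190,220:265],(400,311),interpolation=2)
h=lambda x,y:np.vstack([x,np.zeros((600-x.shape[0]-y.shape[0],400,3),np.uint8),y]) 
cv2.imwrite("pics/s6.png",np.hstack([h(A,C),np.vstack([cv2.resize(B,(400,300)),cv2.resize(D,(400,300))])]))
H=p[[0,1,2,3]];H[3]=0
print("home lid px",proj("top",W(H,[.038,.066,.129])),proj("scene",W(H,[.038,.066,.129])))
off={"C":("top",[198,170],8.0),"D":("scene",[220,155],400/45)}
H[:2]+=np.array([.4714,.1815])-W(H,[.035,-.078,0])[0,:2]
for k in range(3,7):
    q=np.radians(108-24*k);T=W(H,[.035+.03*np.cos(q),-.078+.03*np.sin(q),.077])
    print(k,*[((proj(n,T)[0]-o+.5)*f-.5).round(0) for n,o,f in off.values()])
```

```text
home lid px [[153.13601588 181.8845028 ]] [[208.79740657 122.29440227]]
3 [140.  76.] [225.  36.]
4 [182.  60.] [263.  49.]
5 [226.  63.] [290.  72.]
6 [266.  83.] [301. 101.]
```

View pics/s6.png

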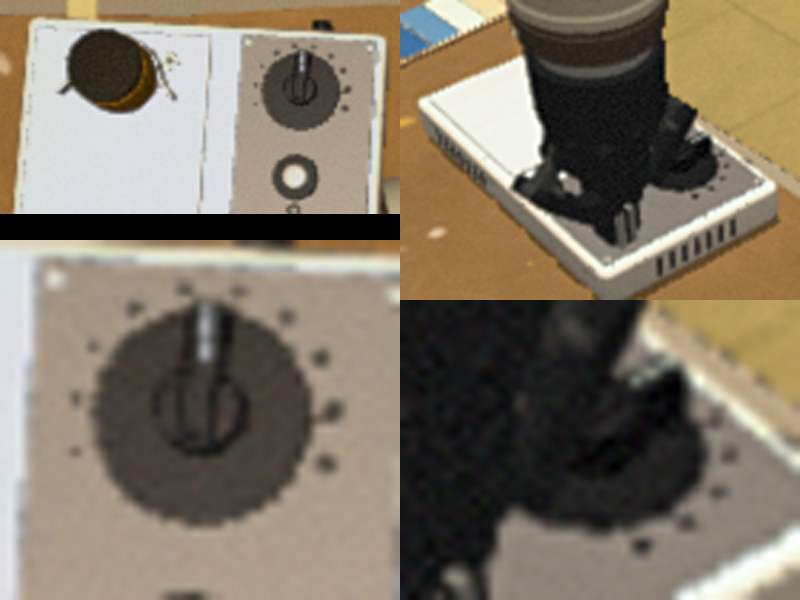

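The dial stands at about 84° turned, right on the midpoint between the 5th and 6th dots (click 4 to 5), so it needs a little more push. The lid reads about 3 mm off my prediction, so I check it against the cradle itself before going on.

Run:
```python
from h import *
H=np.load("w.npy").copy();H[3]=0
o=np.array([[247,96],[147,187],[345,195]]);o=(o+.5)/5-.5+[110,155]
m=proj("top",W(H,[[.0675,.066,.074],[.022,.109,.074],[.022,.023,.074]]))
print("obs-pred cradle top",(o-m).round(2).tolist())
def lid(f):
    g=cv2.resize(cv2.cvtColor(cv2.imread(f),6)[160:225,130:190],None,fx=8,fy=8,interpolation=2)
    m=(g<62).astype(np.uint8);m=cv2.morphologyEx(m,cv2.MORPH_OPEN,np.ones((61,61),np.uint8))
    c=max(cv2.findContours(m,0,1)[0],key=cv2.contourArea);(x,y),r=cv2.minEnclosingCircle(c)
    return np.array([(x+.5)/8-.5+130,(y+.5)/8-.5+160]),r/8
for n,w in(("top0",None),("ft",[.038,.066,.129])):
    c,r=lid(f"pics/{n}.png");print(n,c,r)
    X=least_squares(lambda q:(proj("top",[q[0],q[1],.129])[0]-c),[.44,.32]).x
    d=X-H[:2];cc,ss=np.cos(H[2]),np.sin(H[2]);print("warmer xy",cc*d[0]+ss*d[1],cc*d[1]-ss*d[0])
to(.38,.184,.12)
```

```text
obs-pred cradle top [[-0.1, 1.33], [0.75, 0.46], [1.84, 0.04]]
top0 [156.6875 201.    ] 13.55905532836914
warmer xy -0.0022837140124128286 0.055307077817866535
ft [154.9375 183.    ] 13.83568286895752
warmer xy 0.03581677211065365 0.06200458967173987
shift [0.1185 0.0588 0.0689] at [0.3291 0.0618 0.1887] [ 1.7987e+02 -1.0000e-02  9.3860e+01] F [ 0.5 -0.   1.1] t 8.1167
```

Force direction (7° off straight) and TCP position agree that the jar rests on the cradle back to within about 1 mm. Now back to finish the dial.

```bash
python3 -c "
from h import *
arc([82],z=.17,gap=.014)"
```

```text
[0.3291 0.0618 0.1887] [179.9  -0.   93.9] [ 0.5 -0.   1.1] 8.1167
82 [0.1384 0.1791 0.0192] turn 4.1
```

shift_gripper(
  ticks=[
    {"x": 0.024,"y": 0.03,"jaw": 0},
    {"x": 0.048,"y": 0.06,"jaw": 0},
    {"x": 0.072,"y": 0.09,"jaw": 0},
    {"x": 0.096,"y": 0.12,"jaw": 0},
    {"x": 0.12,"y": 0.15,"turn": 4,"jaw": 0},
  ],
)

```text
time: 8.53
ee_pos: [0.4727, 0.1943, 0.1872]
tcp_rot: [-180.0, 0.0, 90.0]
wrist_force: [-0.1, -0.6, 0.1]
opening: 0.0
grasp_force: 0.0
```

shift_gripper(
  ticks=[
    {"x": 0.018,"y": 0.029,"z": 0.01,"jaw": 0},
    {"x": 0.018,"y": 0.029,"z": 0.02,"jaw": 0},
    {"x": 0.018,"y": 0.029,"z": 0.02,"jaw": 0},
  ],
)

```text
time: 8.78
ee_pos: [0.5003, 0.211, 0.1637]
tcp_rot: [-179.7, 0.1, 90.0]
wrist_force: [-1.5, 0.9, -0.1]
opening: 0.0001
grasp_force: 0.0
```

```bash
python3 -c "
from h import *
arc([82],gap=.014)"
```

```text
[0.5003 0.211  0.1637] [-1.797e+02  1.000e-01  9.000e+01] [-1.5  0.9 -0.1] 8.7833
82 [ 0.001  -0.0013  0.0752] turn 0.2
```

shift_gripper(
  ticks=[
    {"x": 0.001,"y": -0.001,"z": 0.03,"jaw": 0},
    {"x": 0.001,"y": -0.001,"z": 0.06,"jaw": 0},
    {"x": 0.001,"y": -0.001,"z": 0.073,"jaw": 0},
    {"x": 0.001,"y": -0.001,"z": 0.075,"jaw": 0},
    {"x": 0.001,"y": -0.001,"z": 0.075,"jaw": 0},
  ],
)

```text
time: 9.2
ee_pos: [0.4984, 0.2103, 0.0931]
tcp_rot: [-179.9, 0.0, 89.8]
wrist_force: [0.4, -0.4, 1.5]
opening: 0.0001
grasp_force: 0.0
```

```bash
python3 -c "
from h import *
arc([80,84,88,90,92])"
```

```text
[0.4984 0.2103 0.0931] [-179.9    0.    89.8] [ 0.4 -0.4  1.5] 9.2
80 [-0.0115 -0.0005  0.0046] turn -1.9
84 [-0.0134  0.0006  0.0046] turn 2.1
88 [-0.0154  0.0017  0.0046] turn 6.1
90 [-0.0164  0.0021  0.0046] turn 8.1
92 [-0.0174  0.0025  0.0046] turn 10.1
```

shift_gripper(
  ticks=[
    {"x": -0.005,"z": 0.0045,"jaw": 0},
    {"x": -0.0115,"z": 0.0045,"jaw": 0},
    {"x": -0.0134,"y": 0.0006,"z": 0.0045,"turn": 2,"jaw": 0},
    {"x": -0.0134,"y": 0.0006,"z": 0.0045,"turn": 2,"jaw": 0},
  ],
)

```text
time: 9.53
ee_pos: [0.5001, 0.1963, 0.0898]
tcp_rot: [179.9, -0.0, 87.7]
wrist_force: [-0.5, 0.3, 0.6]
opening: 0.0002
grasp_force: 0.0
```

shift_gripper(
  ticks=[
    {"x": -0.001,"y": 0.0005,"turn": 2,"jaw": 0},
    {"x": -0.002,"y": 0.001,"turn": 4,"jaw": 0},
    {"x": -0.002,"y": 0.001,"turn": 4,"jaw": 0},
  ],
)

```text
time: 9.78
ee_pos: [0.501, 0.1946, 0.0895]
tcp_rot: [179.9, -0.0, 83.7]
wrist_force: [-0.1, -0.2, 0.6]
opening: 0.0003
grasp_force: 0.0
```

shift_gripper(
  ticks=[
    {"x": -0.001,"y": 0.0005,"turn": 2,"jaw": 0},
    {"x": -0.001,"y": 0.0005,"turn": 2,"jaw": 0},
  ],
)

```text
time: 9.95
ee_pos: [0.5012, 0.1937, 0.0892]
tcp_rot: [180.0, -0.0, 81.8]
wrist_force: [-0.7, -0.6, -0.2]
opening: 0.0005
grasp_force: 0.0
```

```bash
python3 -c "
from h import *
arc([84,88,90,92,94])"
```

```text
[0.5012 0.1937 0.0892] [180.   -0.   81.8] [-0.7 -0.6 -0.2] 9.95
84 [ 0.0029 -0.0027  0.0007] turn -6.0
88 [ 0.0011 -0.0014  0.0007] turn -2.0
90 [ 0.0001 -0.0008  0.0007] turn 0.0
92 [-0.0008 -0.0002  0.0007] turn 2.0
94 [-0.0018  0.0003  0.0007] turn 4.0
```

shift_gripper(
  ticks=[
    {"x": 0.008,"jaw": 0},
    {"x": 0.015,"jaw": 0},
    {"x": 0.015,"z": -0.04,"jaw": 0},
    {"x": 0.015,"z": -0.08,"jaw": 0},
    {"x": 0.015,"z": -0.1,"jaw": 0},
  ],
)

```text
time: 10.37
ee_pos: [0.5037, 0.2098, 0.193]
tcp_rot: [179.8, -0.1, 81.9]
wrist_force: [0.4, 0.3, 1.1]
opening: -0.0003
grasp_force: 0.0
```

shift_gripper(
  ticks=[
    {"x": -0.028,"y": -0.03,"jaw": 0},
    {"x": -0.056,"y": -0.06,"jaw": 0},
    {"x": -0.085,"y": -0.09,"jaw": 0},
    {"x": -0.105,"y": -0.12,"jaw": 0},
    {"x": -0.12,"y": -0.15,"jaw": 0},
  ],
)

```text
time: 10.78
ee_pos: [0.336, 0.1107, 0.1885]
tcp_rot: [180.0, 0.0, 81.8]
wrist_force: [0.1, 0.1, 0.9]
opening: -0.0003
grasp_force: 0.0
```

shift_gripper(
  ticks=[
    {"x": -0.02,"y": -0.026,"jaw": 0},
    {"x": -0.02,"y": -0.026,"jaw": 0},
  ],
)

```text
time: 10.95
ee_pos: [0.3055, 0.0942, 0.1897]
tcp_rot: [179.9, -0.0, 81.9]
wrist_force: [0.6, 0.2, 1.5]
opening: 0.0001
grasp_force: 0.0
```

Add to h.py:
```python
def dial(im,C=(.4714,.1815)):
    g=cv2.GaussianBlur(cv2.cvtColor(im,6),(0,0),.6).astype(np.float32);A=np.arange(-60,121,3);v=[]
    for a in A:
        t=np.radians(a-2.26);r=np.linspace(.016,.028,13)
        u=proj("top",np.c_[C[0]+r*np.cos(t),C[1]+r*np.sin(t),0*r+.077]).astype(np.float32)
        v.append(cv2.remap(g,u[:,:1],u[:,1:],1).mean())
    v=np.array(v);i=np.argsort(v)[::-1][:4];w=v[i]-np.median(v);return A[i],v[i].round(0),np.median(v),(A[i]*w).sum()/w.sum()
```

Run:
```python
from h import *
for f in("top0","ft"):print(f,dial(cv2.imread(f"pics/{f}.png")))
t=bot.camera("top");cv2.imwrite("pics/ft2.png",t);print(dial(t));to(.38,.184,.15)
```

```text
top0 (array([84, 81, 87, 78]), array([126., 116., 115.,  97.], dtype=float32), np.float32(72.24775), np.float64(83.07807931537508))
ft (array([ 0, -3, -6,  3]), array([116., 113.,  99.,  91.], dtype=float32), np.float32(66.34705), np.float64(-1.712903125083636))
(array([ -9,  -6, -12,  -3]), array([111., 106., 100.,  88.], dtype=float32), np.float32(66.06949), np.float64(-7.940727410390302))
shift [0.0982 0.0588 0.0399] at [0.3077 0.0951 0.1896] [ 1.7985e+02 -7.0000e-02  8.1840e+01] F [0.8 0.6 0.7] t 11.0
```

Run:
```python
from h import *
for k in range(6):
    print(round(bot.get_obs()["time"],2),dial(bot.camera("top"))[3])
```

```text
11.0 -7.981630956071488
11.05 -7.975194402265719
11.1 -7.978461662027571
11.15 -7.961255918205125
11.2 -7.978794962665735
11.25 -7.983452082211433
```

shift_gripper(
  ticks=[
    {"jaw": 0},
    {"jaw": 0},
    {"jaw": 0},
    {"jaw": 0},
    {"jaw": 0},
  ],
)

```text
time: 11.72
ee_pos: [0.3089, 0.0953, 0.1885]
tcp_rot: [-180.0, 0.0, 81.8]
wrist_force: [0.8, 0.1, 0.2]
opening: 0.0001
grasp_force: 0.0
```

shift_gripper(
  ticks=[
    {"jaw": 0},
    {"jaw": 0},
    {"jaw": 0},
    {"jaw": 0},
    {"jaw": 0},
  ],
)

```text
time: 12.13
ee_pos: [0.3088, 0.0953, 0.1886]
tcp_rot: [180.0, -0.0, 81.8]
wrist_force: [0.8, 0.5, -0.0]
opening: -0.0002
grasp_force: 0.0
```

```bash
python3 -c "
from h import *
for k in range(4): print(dial(bot.camera('top')))"
```

```text
(array([ -9,  -6, -12,  -3]), array([111., 106., 101.,  88.], dtype=float32), np.float32(66.50316), np.float64(-7.980644094558853))
(array([ -9,  -6, -12,  -3]), array([111., 106., 101.,  87.], dtype=float32), np.float32(66.80484), np.float64(-7.993689272151681))
(array([ -9,  -6, -12,  -3]), array([111., 106., 101.,  87.], dtype=float32), np.float32(66.53388), np.float64(-8.003661986352196))
(array([ -9,  -6, -12,  -3]), array([112., 107., 102.,  87.], dtype=float32), np.float32(66.45057), np.float64(-8.014144511588082))
```

Run:
```python
from h import *
d=np.array([(75,450),(75,398),(93,345),(135,308),(185,288),(240,292),(288,316),(320,357),(333,410),(325,463)],float)
u=(d-[0,240]+.5)/8-.5+[198,170]
a0=np.radians(108-24*np.arange(10))
def f(p):
    a=a0+p[2];return (proj("top",np.c_[p[0]+p[3]*np.cos(a),p[1]+p[3]*np.sin(a),0*a+.051])-u).ravel()
s=least_squares(f,[.4714,.1815,-.04,.038]);print("dots: C,yaw,r",s.x[:2],np.degrees(s.x[2]),s.x[3],"rms",np.sqrt((s.fun**2).mean()))
yaw=np.degrees(s.x[2])
for n in("top0","ft","ft2"):
    im=cv2.imread(f"pics/{n}.png");print(n,"axis from dots",dial(im,s.x[:2])[3]-2.26-yaw)
    # free line fit: white line pixels
    g=cv2.cvtColor(im,6).astype(float);P=[]
    yy,xx=np.mgrid[170:215,200:246];c=proj("top",[*s.x[:2],.077])[0]
    r=np.hypot(xx-c[0],yy-c[1]);m=(r<14.5)&(r>5);w=np.clip(g[170:215,200:246]-95,0,None)*m
    q=np.c_[xx.ravel(),yy.ravel()];W_=w.ravel();mu=(q*W_[:,None]).sum(0)/W_.sum()
    cov=np.cov(q.T,aweights=W_);e=np.linalg.eigh(cov)[1][:,1];e*=np.sign(e@(mu-c))
    j=[proj("top",[s.x[0]+.02*np.cos(t),s.x[1]+.02*np.sin(t),.077])[0]-c for t in np.radians(np.arange(-60,130,.5))]
    j=np.array(j);j/=np.linalg.norm(j,axis=1)[:,None]
    for nm,v in(("line",e),("centroid",(mu-c)/np.linalg.norm(mu-c))):print("  ",nm,np.arange(-60,130,.5)[np.argmax(j@v)]-yaw,mu,c)
```

```text
dots: C,yaw,r [0.47149348 0.18133845] -2.417489964011247 0.03744948892310829 rms 0.12711597952459647
top0 axis from dots 83.38509853060856
   line -57.582510035988754 [219.20455007 182.66707292] [222.36503307 190.16930872]
   centroid 26.417489964011246 [219.20455007 182.66707292] [222.36503307 190.16930872]
ft axis from dots -1.3448681228064112
   line -57.582510035988754 [219.49373576 181.92796128] [222.36503307 190.16930872]
   centroid 22.417489964011246 [219.49373576 181.92796128] [222.36503307 190.16930872]
ft2 axis from dots -7.617701470466059
   line -57.582510035988754 [219.13690304 182.03125904] [222.36503307 190.16930872]
   centroid 24.917489964011246 [219.13690304 182.03125904] [222.36503307 190.16930872]
```

Run:
```python
from h import *
C=(.4715,.1813)
A=np.arange(-52,53,4)
for n,b in(("top0",84),("ft",0),("ft2",-12)):
    g=cv2.cvtColor(cv2.imread(f"pics/{n}.png"),6).astype(np.float32);print(n,"centre",b);print("      ",*(f"{a:4d}" for a in A))
    for r in(.016,.020,.024,.028,.031):
        t=np.radians(b+A-2.42);u=proj("top",np.c_[C[0]+r*np.cos(t),C[1]+r*np.sin(t),0*t+.077]).astype(np.float32)
        print(r,"  ",*(f"{int(x):4d}" for x in cv2.remap(g,u[:,:1],u[:,1:],1).ravel()))
g=cv2.cvtColor(cv2.imread("pics/ft2.png"),6);print(g[174:200,212:234])
```

```text
top0 centre 84
        -52  -48  -44  -40  -36  -32  -28  -24  -20  -16  -12   -8   -4    0    4    8   12   16   20   24   28   32   36   40   44   48   52
0.016      64   65   65   66   66   66   64   58   51   53   75  102  142  179  136   93   65   37   33   26   43   60   64   67   70   72   73
0.02      67   67   67   65   66   66   65   64   62   54   43   74  110  156  140   87   48   26   34   51   71   70   70   70   70   70   70
0.024      64   64   65   64   65   65   65   64   63   58   53   58   96  114  105   67   36   31   42   60   67   69   67   69   70   73   72
0.028     134  116  126  124  118  104  114  111  103   97   90   89  105  132  100   66   61   63   69   77   77   73   73   73   71   70   72
0.031     145  130  128  158  163  162  162  158  147  161  157  150  141  152  126  121  135  133  129  131  124  123  120  108  110  127  117
ft centre 0
        -52  -48  -44  -40  -36  -32  -28  -24  -20  -16  -12   -8   -4    0    4    8   12   16   20   24   28   32   36   40   44   48   52
0.016      63   63   62   61   59   52   45   40   38   52   83  114  
[... 3243 characters left out ...]
0  60  31  60  74  47  30  54
   61  69  64  65]
 [ 65  65  67  63  66  65  54  50  54  53  58  52  38  62  62  31  36  60
   63  70  65  63]
 [ 61  66  67  66  61  64  54  47  39  37  45  44  48  63  34  31  59  68
   64  65  66  64]
 [ 63  59  67  62  67  63  61  47  37  52  47  33  42  18  32  60  68  65
   65  61  67  66]
 [ 63  61  65  71  64  67  67  65  45  35  26  20  23  36  61  66  64  66
   70  69  68  64]
 [ 66  65  67  66  63  64  68  65  67  66  58  53  62  63  68  66  69  64
   65  69  64  65]
 [ 69  61  65  67  59  70  68  65  63  68  67  68  70  70  69  65  68  69
   69  67  68  62]
 [ 83  63  67  69  67  66  65  67  67  69  68  65  65  69  71  67  68  69
   65  63  67  62]]
```

The dial is stationary within about 2° of the sixth dot (click 5, four clicks up, measured against the dot ring), so it has snapped home. Now the key.

```bash
python3 -c "
from h import *
to(.4026,.1842,.125)"
```

```text
shift [0.1014 0.0801 0.0636] at [0.3089 0.0953 0.1886] [180.     0.    81.77] F [-0.2 -0.9 -0. ] t 12.3333
```

shift_gripper(
  ticks=[
    {"x": 0.03,"y": 0.024,"jaw": 0},
    {"x": 0.06,"y": 0.048,"jaw": 0},
    {"x": 0.09,"y": 0.07,"z": 0.01,"jaw": 0},
    {"x": 0.1014,"y": 0.0801,"z": 0.035,"jaw": 0},
    {"x": 0.1014,"y": 0.0801,"z": 0.0636,"jaw": 0},
  ],
)

```text
time: 12.75
ee_pos: [0.4052, 0.1865, 0.1247]
tcp_rot: [179.9, -0.1, 81.9]
wrist_force: [0.5, 0.4, -0.7]
opening: -0.0
grasp_force: 0.0
```

shift_gripper(
  ticks=[
    {"jaw": 0},
    {"jaw": 0},
    {"jaw": 0},
  ],
)

```text
time: 13.0
ee_pos: [0.4028, 0.1841, 0.1265]
tcp_rot: [179.9, -0.0, 81.8]
wrist_force: [0.5, -0.6, -0.9]
opening: 0.0002
grasp_force: 0.0
```

```bash
python3 -c "
from h import *
to(.4026,.1842,.098)"
```

```text
shift [ 0.0001 -0.0002  0.0285] at [0.4028 0.1841 0.1265] [ 1.7995e+02 -3.0000e-02  8.1760e+01] F [ 0.5 -0.6 -0.9] t 13.0
```

shift_gripper(
  ticks=[
    {"z": 0.012,"jaw": 0},
    {"z": 0.02,"jaw": 0},
    {"z": 0.026,"jaw": 0},
    {"z": 0.028,"jaw": 0},
    {"z": 0.028,"jaw": 0},
  ],
)

```text
time: 13.42
ee_pos: [0.4024, 0.184, 0.0965]
tcp_rot: [-180.0, 0.0, 81.8]
wrist_force: [-0.3, 0.2, -0.0]
opening: -0.0003
grasp_force: 0.0
```

shift_gripper(
  ticks=[
    {"z": 0.003,"jaw": 0},
    {"z": 0.003,"jaw": 0},
    {"z": 0.003,"jaw": 0},
  ],
)

```text
time: 13.67
ee_pos: [0.4028, 0.1843, 0.0943]
tcp_rot: [180.0, -0.0, 81.8]
wrist_force: [-0.2, -0.1, 1.5]
opening: -0.0
grasp_force: 1.0
```

shift_gripper(
  ticks=[
    {"z": 0.002,"jaw": 0},
    {"z": 0.002,"jaw": 0},
  ],
)

```text
time: 13.83
ee_pos: [0.4029, 0.1843, 0.0921]
tcp_rot: [180.0, -0.0, 81.8]
wrist_force: [-0.3, -0.6, 3.4]
opening: 0.0001
grasp_force: 1.6
```

shift_gripper(
  ticks=[
    {"z": 0.002,"jaw": 0},
    {"z": 0.002,"jaw": 0},
  ],
)

```text
time: 14.0
ee_pos: [0.4029, 0.1843, 0.091]
tcp_rot: [179.9, -0.0, 81.8]
wrist_force: [-1.6, -1.9, 9.2]
opening: -0.0001
grasp_force: 4.3
```

shift_gripper(
  ticks=[
    {"z": 0.001,"jaw": 0},
    {"z": 0.001,"jaw": 0},
  ],
)

```text
time: 14.17
ee_pos: [0.403, 0.1843, 0.0908]
tcp_rot: [179.9, -0.0, 81.8]
wrist_force: [-4.9, -3.2, 17.5]
opening: 0.0001
grasp_force: 8.6
```

shift_gripper(
  ticks=[
    {"z": 0.001,"jaw": 0},
    {"z": 0.001,"jaw": 0},
    {"z": 0.001,"jaw": 0},
  ],
)

```text
time: 14.42
ee_pos: [0.403, 0.1843, 0.0906]
tcp_rot: [179.9, -0.1, 81.8]
wrist_force: [-7.4, -4.6, 25.5]
opening: -0.0
grasp_force: 12.9
```

The key has bottomed out: 5 mm of travel, then a hard stop. I'll lift off, clear away, and make a final check of the dial and jar.

shift_gripper(
  ticks=[
    {"z": -0.006,"jaw": 0},
    {"z": -0.02,"jaw": 0},
    {"z": -0.05,"jaw": 0},
    {"z": -0.08,"jaw": 0},
    {"z": -0.1,"jaw": 0},
  ],
)

```text
time: 14.83
ee_pos: [0.4028, 0.1843, 0.1902]
tcp_rot: [179.9, -0.0, 81.8]
wrist_force: [0.6, 0.7, 0.3]
opening: 0.0002
grasp_force: 0.0
```

shift_gripper(
  ticks=[
    {"x": -0.03,"y": -0.024,"jaw": 0},
    {"x": -0.06,"y": -0.048,"jaw": 0},
    {"x": -0.09,"y": -0.072,"jaw": 0},
    {"x": -0.12,"y": -0.096,"jaw": 0},
    {"x": -0.12,"y": -0.1,"jaw": 0},
  ],
)

```text
time: 15.25
ee_pos: [0.2833, 0.0773, 0.1883]
tcp_rot: [180.0, 0.0, 81.7]
wrist_force: [0.5, 0.8, 0.1]
opening: -0.0001
grasp_force: 0.0
```

shift_gripper(
  ticks=[
    {"jaw": 0},
    {"jaw": 0},
    {"jaw": 0},
    {"jaw": 0},
    {"jaw": 0},
  ],
)

```text
time: 15.67
ee_pos: [0.2869, 0.0802, 0.1877]
tcp_rot: [-179.9, 0.0, 81.8]
wrist_force: [-0.4, -0.9, 0.2]
opening: -0.0005
grasp_force: 0.0
```

Run:
```python
from h import *
t=bot.camera("top");o=bot.get_obs();print(o["time"],o["wrist_force"],dial(t))
a,b=cv2.imread("pics/ft2.png")[160:245,120:256],t[160:245,120:256]
print("changed px",(cv2.absdiff(a,b).max(2)>40).sum())
d=(cv2.absdiff(a,b).max(2)>40);print(np.argwhere(d)[:40].tolist())
```

```text
15.7167 [-0.66025516  0.07563171 -0.15689157] (array([ -9,  -6, -12,  -3]), array([113., 108., 103.,  89.], dtype=float32), np.float32(68.02764), np.float64(-8.00263575071458))
changed px 127
[[74, 131], [74, 132], [74, 133], [74, 134], [74, 135], [75, 129], [75, 131], [75, 132], [75, 133], [75, 134], [75, 135], [76, 126], [76, 127], [76, 128], [76, 129], [76, 131], [76, 132], [76, 133], [76, 134], [76, 135], [77, 125], [77, 126], [77, 127], [77, 128], [77, 129], [77, 131], [77, 132], [77, 133], [77, 134], [77, 135], [78, 125], [78, 126], [78, 127], [78, 128], [78, 129], [78, 130], [78, 131], [78, 132], [78, 133], [78, 134]]
```

Nothing on the warmer has changed since the dial check; the only differing pixels I listed are at the lower-right corner, where the arm is. Handing in.

```bash
python3 -c "
from workcell import bot
print(bot.job_done())"
```

```text
the job is handed in; nothing more can be done
None
```

Job handed in at about 16 s: the jar was slid back to a firm stop in the cradle (camera put it 2–3 mm right of centre), the dial went from click 1 to click 5 (camera read it 2–4° short of the exact rest, nearest click 5), and the start key was pressed to its stop and released; no verdict was returned.

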